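# Gauge a tube end cap and sort it

## Task

Take the hexagonal end cap that stands on the square pad, put it on the threaded gauge and gently screw it clockwise until it comes down no further; do not force or tighten it. Then unscrew it and stand it, crown up, in the square tray if its rim went fully home on the gauge's shoulder, or in the round dish if it stopped short. Leave the spare cap on the round pad and the other things where they are.

Things in the scene. Friction and masses are not known exactly. Their poses are not given: they have to be found in the camera images.
- cap_p: one of two outwardly equal aluminium end caps, about 90 g: a hexagonal cup standing open side down, 34 mm high, 46 mm across flats, 53 mm across corners. Origin: centre of the rim (underside), z up through the crown. Flats face the own +x axis and every 60 degrees from it. Inside, three 3 mm pins (lugs), 3 mm above the rim, point inwards at 0, 120 and 240 degrees from the own x axis.
- cap_q: the other end cap, same shape and axes. Either cap may be the one on the square pad; the other is the spare. One of the two is bored too shallow: screwed on the gauge it stops on the gauge's tip with its rim 4 mm above the shoulder; the other goes fully home. Which is which cannot be seen. Lug tips are 15 mm from the axis, so there is 1 mm of side play on the gauge's core.
- gauge: fixed steel thread gauge, z up along the thread. Origin: centre of the underside, on the table. Base plate 80 x 80 x 12 mm; round column 44 mm in diameter up to the shoulder at 45 mm; core 28 mm in diameter up to 61 mm, tapering to 18 mm at the tip at 66 mm; on the core three right-hand helical ridges, 3 mm round bars, 36 mm across.
- gauge_shoulder (a point): centre of the gauge's shoulder face, 45 mm above the table: the origin of a fully home cap is here. A cap lowered over the tip drops until its lugs lie on the ridges; turned clockwise seen from above it comes down 24 mm per turn, with about 2 mm of axial play. It does not come down by pushing alone. Turned about 0.5 rad on past its stop, its lugs jam under the ridges and force climbs fast.
- ridge_end (a point): upper end of one ridge, on the gauge's own +x side, 16.3 mm from the axis, 59 mm above the table; the others are at 120 and 240 degrees. Each ridge runs down clockwise seen from above, 24 mm per turn, to the shoulder. A cap whose lugs enter 80 to 100 degrees clockwise of the ridge ends drops furthest and has about 2 to 2.3 rad left to turn to be home.
- square_pad: fixed black rubber pad 80 x 80 x 4 mm on which the cap to be gauged stands, 4 mm above the table. Origin: centre of its underside
- round_pad: fixed black rubber disc 76 mm in diameter, 4 mm thick, on which the spare cap stands. Origin: centre of its underside
- square_tray: fixed square steel tray for caps that go home, 140 x 140 mm, 24 mm high, walls and floor 4 mm. Origin: centre of its underside
- round_dish: fixed round steel dish for caps that stop short, 140 mm across the rim, 24 mm high, wall and flat floor 4 mm. Origin: centre of its underside
- jar: amber glass jar, bystander, 52 mm in diameter, 75 mm high. Origin: centre of its underside
- crucible: small white ceramic crucible, bystander, 40 mm in diameter, 34 mm high. Origin: centre of its underside
- spatula: small flat steel laboratory spatula, 150 mm long, 14 mm wide, lying on the table, bystander. Origin: centre of its underside
Not all that is in view belongs to the job. What is shaped like the cap_q but green is not meant. What is shaped like the square_pad but pink is not meant.

How it is judged:
On the way:
1. the cap from the square pad is screwed straight down the gauge as far as it goes: a full-depth cap with its rim on the shoulder (within 1.5 mm), a shallow one down to its stop (within 1.4 mm) (((z of cap_p in the frame of gauge_shoulder below 0.0015 m and horizontal distance between cap_p and gauge_shoulder below 0.003 m and angle between cap_p's own z axis and vertical below 0.07 rad and horizontal distance between cap_q and round_pad below 0.03 m) or (z of cap_q in the frame of gauge_shoulder below 0.0054 m and horizontal distance between cap_q and gauge_shoulder below 0.003 m and angle between cap_q's own z axis and vertical below 0.07 rad and horizontal distance between cap_p and round_pad below 0.03 m))), for 0.2 s.
At the end, for the whole second after the job is handed in: The gauged cap stands released, crown up (within 0.1 rad), at rest on the floor of its container, within 60 mm of its centre: the square tray if it went fully home, the round dish if it stopped short. The spare cap is on the round pad, within 30 mm of its centre (((horizontal distance between cap_p and square_tray below 0.06 m and height (world z) of cap_p below 0.008 m and angle between cap_p's own z axis and vertical below 0.1 rad and linear speed of cap_p below 0.02 m/s and horizontal distance between cap_q and round_pad below 0.03 m) or (horizontal distance between cap_q and round_dish below 0.06 m and height (world z) of cap_q below 0.009 m and angle between cap_q's own z axis and vertical below 0.1 rad and linear speed of cap_q below 0.02 m/s and horizontal distance between cap_p and round_pad below 0.03 m))); the robot touches nothing.
It fails at once if a cap is forced on the gauge: more than 60 N between them (contact force between any of cap_p, cap_q and gauge above 60 N).
It fails at once if a bystander is disturbed: the jar, crucible or spatula moved more than 30 mm (distance of any of jar, crucible, spatula from where it was at the start of the episode above 0.03 m).
It also fails if it takes over 58 s, if anything falls off the work surface, if the arm or the gripper's body presses on something with over 40 N, if the wrist force passes 120 N, or if a joint passes its speed limit or range.

## Robot

A 6-joint arm with a two-finger parallel gripper is mounted at the origin on the work surface. World frame = base frame: x ahead of the robot, y to its left, z up, the work surface at z = 0. Lengths are in m, angles in rad, forces in N, time in s.
With the tool pointing down it reaches from about 0.35 to 0.875 m from the base axis. Payload 4.2 kg.
Tool frame: the origin (TCP) lies midway between the tips of the shut fingers; the grasp point (between the pads) lies 19 mm behind it; z points along the fingers, y is the direction in which the jaws open and shut (so a half turn about z gives the same grasp; the last joint's range is limited). The gripper opens to 85 mm and grips with 20 to 120 N. Pads are 22 mm wide; open, the fingers measure 114 mm over their backs; the gripper's body (76 mm by 85 mm) begins 54 mm behind the grasp point. The pads swing forward as they close: fully open they stand 13 mm farther back than shut.
Start: joints at [-1.029, 0.385, 0.008, 0, -1.194, -0.259], TCP at [0.174, -0.6, 0.231] pointing down, gripper open.
Joint ranges: [-3.14, 3.14], [-1.21, 2.06], [-1.07, 1.41], [-3.16, 2.05], [-2.99, -0.16], [-3.1, 3.1]. Speed limits (rad/s): [2.79, 2.79, 3.14, 3.14, 3.14, 3.14].

## Interface

Orientations are given as [roll, pitch, yaw] about the fixed x, y, z axes, in that order (R = Rz(yaw) Ry(pitch) Rx(roll)).
In Python, from plant import r gives the robot as it stands.
- The arm moves only by the shell command python3 -m handwheel 'ROWS' [FORCE]. ROWS is JSON, a list of rows, each an object of numbers: "grip": the closure in counts, from 0 (fully open) to 255 (shut); "x", "y", "z": the shift along the tool's x, y, z in cm; "spin": the turn about the tool's z in degrees. In form: [{"grip": .., "x": .., "y": .., "z": .., "spin": ..}, ...]. A call has 1 to 20 rows; each row is the pose to reach, as a shift and turn from the pose commanded when the call began, along the tool's axes at that moment; what a row does not reach only later rows make up. A row lasts 1/12 s, in which the tool goes at most 41.7 mm and 7.16 degrees, less where a joint would pass 70% of its speed; a pose out of reach is approached as far as the arm can. A call with a gripper value outside its range is refused whole. The fingers move at their own pace and stop on an object; FORCE is the grip in N (left out, the last holds). Time passes only in rows, so rows that repeat a pose let the fingers close. It gives the time, the measured TCP pose, the force and the opening at its end, in the units of the state.
- r.sense(): the state, without advancing time (a new reading comes with each control period).
- r.capture(name): name is "scene" or "top" or "wrist"; returns the picture (400x640x3 uint8, blue, green, red); there is no depth.
- r.calibration(name): a dict with "intrinsics" (3x3 intrinsics, pixels), "D" ([k1, k2, p1, p2, k3] as OpenCV has them; the pictures are not rectified), "world_from_camera" (4x4, takes a point from camera to world coordinates); the wrist camera has in their place "mount" (4x4, takes a point from camera to tool coordinates, whose origin is the TCP and whose axes are the flange's). Camera axes: x right, y up, looking along -z (the intrinsics and any distortion apply to the point x, -y, -z); pixel columns grow to the right and rows downward; lengths in m; the calibration is good to about 2 mm. A picture is of the moment at which its call begins: read the wrist's pose just before it. calibration takes no time and is no camera call.
- r.job_done(): hands the job in, once; it reports no verdict.
The state is a dict: "clock": time; "joint_positions": joint angles; "joint_velocities": joint speeds; "joint_torque": joint torques, N m; "tcp_pos": TCP position; "tool_rot": TCP orientation; "contact_force": force on the tool from outside, world axes, zero at the start; "moment": the same for the moment, N m; "finger_gap": finger opening in m.
Only numpy, scipy, OpenCV 4.12 (cv2) and the standard library are available. Lean on these libraries where they do the work, as an engineer would, in place of code of your own. Each camera call takes 0.05 s, during which the arm holds its last target.

## Working session

There is one attempt and no reset: what is moved stays moved. The work goes in short steps, Python scripts to look and compute and a shell command to move; the robot and the scene stay as the last step left them, time stands still between calls to the robot, and variables do not carry over. Pictures are saved under pics/ and viewed, and the job is handed in when it is done.

```bash
ls; mkdir -p pics
python3 - <<'E'
from plant import r
import cv2
s=r.sense(); print(s)
for n in ["scene","top"]:
    im=r.capture(n); cv2.imwrite(f"pics/{n}0.png",im)
    c=r.calibration(n); print(n,c)
print(r.calibration("wrist"))
E
```

```text
pics
{'clock': 0.0, 'joint_positions': array([-1.02938687e+00,  3.85563670e-01,  6.65914586e-03, -4.81283187e-04,
       -1.19397663e+00, -2.58586588e-01]), 'joint_velocities': array([ 0.00010682, -0.00137212, -0.00153637,  0.00023069,  0.00037119,
       -0.00057581]), 'joint_torque': array([-7.22101231e-04, -3.92284763e+01,  1.88400078e+01,  4.18613613e+00,
       -4.63309698e-03,  4.09084478e-06]), 'tcp_pos': array([ 0.17427201, -0.59962803,  0.23023294]), 'tool_rot': array([ 3.13946276e+00, -1.00850989e-04, -2.85894724e+00]), 'contact_force': array([-0.23692025, -0.39740069, -0.33368921]), 'moment': array([-0.03029784, -0.01910903, -0.05417852]), 'finger_gap': 0.08508489517538534}
scene {'intrinsics': array([[397.65029339,   0.        , 318.9362961 ],
       [  0.        , 397.65029339, 202.90138432],
       [  0.        ,   0.        ,   1.        ]]), 'D': array([0.0260054, 0.       , 0.       , 0.       , 0.       ]), 'world_from_camera': array([[-0.82387064, -0.37121026,  0.42829909,  0.90467529],
       [ 0.56674385, -0.54784077,  0.61536322,  0.49343303],
       [ 0.0062105
[... 525 characters left out ...]
.15755946,  0.98652593,  1.01911215],
       [ 0.        ,  0.        ,  0.        ,  1.        ]])}
{'intrinsics': array([[347.839934  ,   0.        , 320.87421838],
       [  0.        , 347.839934  , 198.97734867],
       [  0.        ,   0.        ,   1.        ]]), 'D': array([-0.05648381,  0.        ,  0.        ,  0.        ,  0.        ]), 'mount': array([[ 8.55577986e-04,  9.48745519e-01,  3.16039883e-01,
         8.17708224e-02],
       [ 9.99999623e-01, -8.58654349e-04, -1.29519086e-04,
         5.96021153e-04],
       [ 1.48488368e-04,  3.16039875e-01, -9.48745896e-01,
        -1.42783844e-01],
       [ 0.00000000e+00,  0.00000000e+00,  0.00000000e+00,
         1.00000000e+00]])}
```

View pics/top0.png

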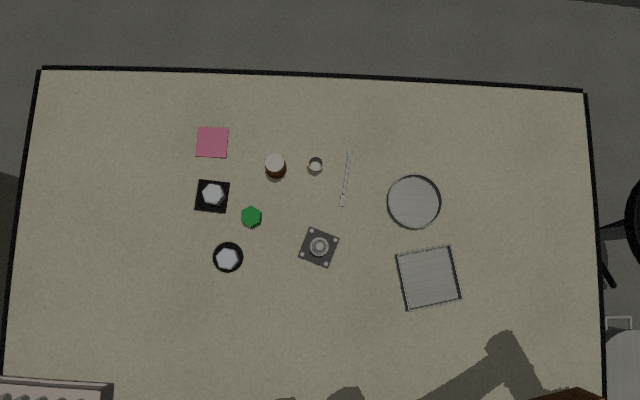

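View pics/scene0.png

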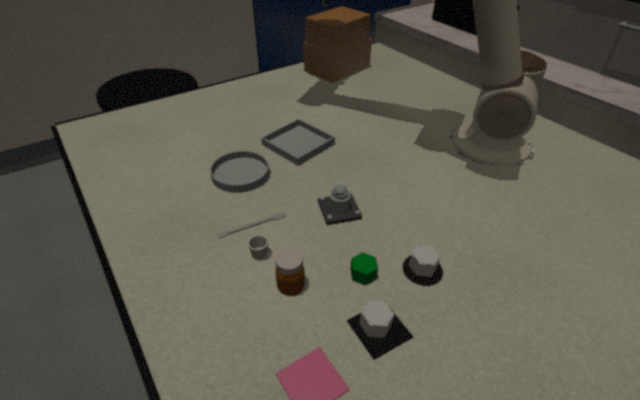

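```bash
cat > h.py <<'E'
import numpy as np, cv2
from plant import r
from scipy.spatial.transform import Rotation as Rn
def camT(name):
    c=r.calibration(name)
    if name!="wrist": return c,c["world_from_camera"]
    s=r.sense();T=np.eye(4);T[:3,:3]=Rn.from_euler("xyz",s["tool_rot"]).as_matrix();T[:3,3]=s["tcp_pos"]
    return c,T@c["mount"]
def ray(c,T,uv):
    p=cv2.undistortPoints(np.array(uv,float).reshape(-1,1,2),c["intrinsics"],c["D"]).reshape(-1,2)
    d=np.c_[p[:,0],-p[:,1],-np.ones(len(p))]@T[:3,:3].T
    return T[:3,3],d
def atz(c,T,uv,z):
    o,d=ray(c,T,uv); return o+d*((z-o[2])/d[:,2])[:,None]
def proj(c,T,P):
    q=(np.array(P,float).reshape(-1,3)-T[:3,3])@T[:3,:3]
    q=q*[1,-1,-1]
    return cv2.projectPoints(q.reshape(-1,1,3),np.zeros(3),np.zeros(3),c["intrinsics"],c["D"])[0].reshape(-1,2)
E
python3 - <<'E'
from h import *
c,T=camT("top")
for n,uv,z in [("cap",(213,194),.038),("spare",(227,258),.038),("green",(251,217),.034),("gauge tip",(319,246),.066),("dish",(414,202),.024),("tray",(428,278),.0),("jar",(275,161),.075),("cruc",(315,164),.034),("spA",(349,150),0),("spB",(342,206),0)]:
    print(n,atz(c,T,[uv],z)[0].round(4))
im=cv2.imread("pics/top0.png")
cv2.imwrite("pics/c1.png",cv2.resize(im[120:290,180:350],(800,800//1),interpolation=cv2.INTER_CUBIC)[:600])
cv2.imwrite("pics/c1.png",cv2.resize(im[170:280,185:345],(800,550),interpolation=cv2.INTER_CUBIC))
E
```

```text
cap [0.6189 0.2436 0.038 ]
spare [0.4671 0.201  0.038 ]
green [0.5665 0.1498 0.034 ]
gauge tip [ 0.5003 -0.0142  0.066 ]
dish [ 0.6172 -0.2497  0.024 ]
tray [ 0.4306 -0.2903  0.    ]
jar [0.6963 0.0951 0.075 ]
cruc [ 7.026e-01 -5.000e-04  3.400e-02]
spA [ 0.7514 -0.0879  0.    ]
spB [ 0.6051 -0.0722  0.    ]
```

View pics/c1.png

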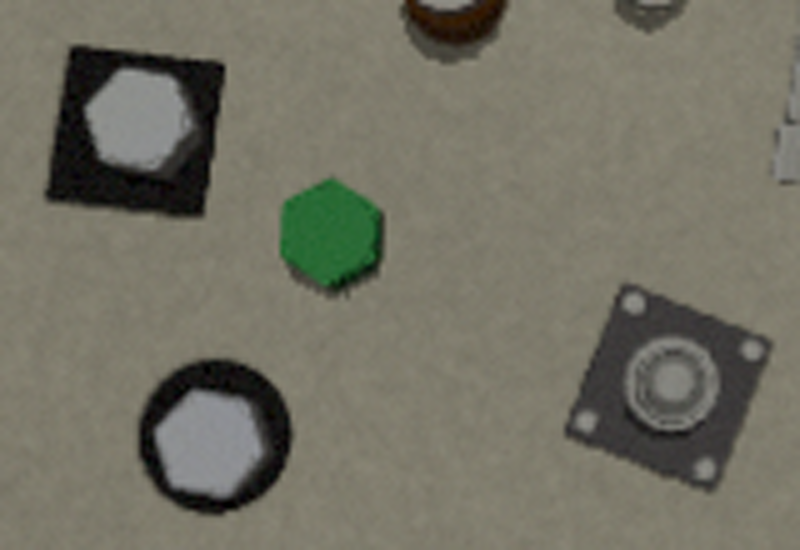

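Candidates in the top picture: the grey hexagonal cap at (213,194) stands on a black square pad, so it is the one to gauge. The grey cap at (227,258) is on the black round pad (the spare), and the green hexagon at (251,217) is a decoy. The enlarged crop confirms this. The gauge is at (319,246). I'll go over the gauge first and look with the wrist camera.

```bash
cat >> h.py <<'E'
def rel(target, yaw=None):
    """shift in tool cm to reach target world xyz (tool assumed at measured pose)"""
    s=r.sense();R=Rn.from_euler("xyz",s["tool_rot"]).as_matrix()
    d=(R.T@(np.array(target)-s["tcp_pos"]))*100
    print("tool shift cm",d.round(2),"tcp",s["tcp_pos"].round(4),"rot",s["tool_rot"].round(4),"j",s["joint_positions"].round(3),"F",s["contact_force"].round(1))
    return d
E
python3 -c "
from h import *
rel([.50,-.014,.20])"
```

```text
tool shift cm [-47.61  47.15   3.12] tcp [ 0.1743 -0.5997  0.2303] rot [ 3.1396e+00 -1.0000e-04 -2.8590e+00] j [-1.029  0.385  0.007 -0.    -1.194 -0.259] F [ 0.  -0.9 -0.2]
```

```bash
python3 -m handwheel '[{"grip":0,"x":-47.6,"y":47.1,"z":3},{"grip":0,"x":-47.6,"y":47.1,"z":3},{"grip":0,"x":-47.6,"y":47.1,"z":3},{"grip":0,"x":-47.6,"y":47.1,"z":3},{"grip":0,"x":-47.6,"y":47.1,"z":3},{"grip":0,"x":-47.6,"y":47.1,"z":3},{"grip":0,"x":-47.6,"y":47.1,"z":3},{"grip":0,"x":-47.6,"y":47.1,"z":3},{"grip":0,"x":-47.6,"y":47.1,"z":3},{"grip":0,"x":-47.6,"y":47.1,"z":3},{"grip":0,"x":-47.6,"y":47.1,"z":3},{"grip":0,"x":-47.6,"y":47.1,"z":3},{"grip":0,"x":-47.6,"y":47.1,"z":3},{"grip":0,"x":-47.6,"y":47.1,"z":3},{"grip":0,"x":-47.6,"y":47.1,"z":3},{"grip":0,"x":-47.6,"y":47.1,"z":3},{"grip":0,"x":-47.6,"y":47.1,"z":3},{"grip":0,"x":-47.6,"y":47.1,"z":3},{"grip":0,"x":-47.6,"y":47.1,"z":3}]'
python3 - <<'E'
from h import *
rel([.5,-.014,.2])
im=r.capture("wrist"); cv2.imwrite("pics/w1.png",im)
E
```

```text
tool shift cm [-47.61  47.15   3.12] tcp [ 0.1743 -0.5997  0.2303] rot [ 3.1396e+00 -1.0000e-04 -2.8590e+00] j [-1.029  0.385  0.007 -0.    -1.194 -0.259] F [ 0.  -0.9 -0.2]validation failed for argument at $[0]...
```

View pics/w1.png

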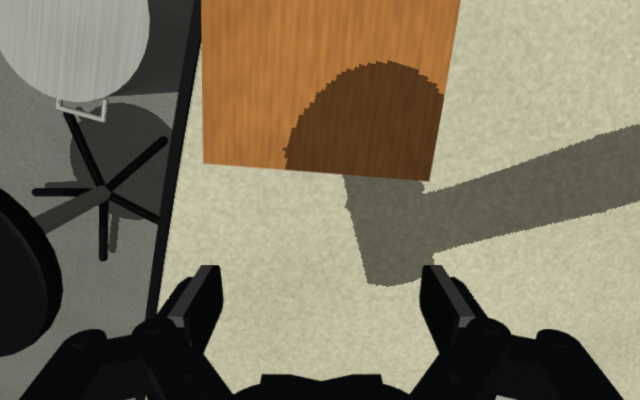

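```bash
python3 -m handwheel '[{"grip":0,"x":-47.6,"y":47.1,"z":3,"spin":0},{"grip":0,"x":-47.6,"y":47.1,"z":3,"spin":0},{"grip":0,"x":-47.6,"y":47.1,"z":3,"spin":0},{"grip":0,"x":-47.6,"y":47.1,"z":3,"spin":0},{"grip":0,"x":-47.6,"y":47.1,"z":3,"spin":0},{"grip":0,"x":-47.6,"y":47.1,"z":3,"spin":0},{"grip":0,"x":-47.6,"y":47.1,"z":3,"spin":0},{"grip":0,"x":-47.6,"y":47.1,"z":3,"spin":0},{"grip":0,"x":-47.6,"y":47.1,"z":3,"spin":0},{"grip":0,"x":-47.6,"y":47.1,"z":3,"spin":0},{"grip":0,"x":-47.6,"y":47.1,"z":3,"spin":0},{"grip":0,"x":-47.6,"y":47.1,"z":3,"spin":0},{"grip":0,"x":-47.6,"y":47.1,"z":3,"spin":0},{"grip":0,"x":-47.6,"y":47.1,"z":3,"spin":0},{"grip":0,"x":-47.6,"y":47.1,"z":3,"spin":0},{"grip":0,"x":-47.6,"y":47.1,"z":3,"spin":0},{"grip":0,"x":-47.6,"y":47.1,"z":3,"spin":0},{"grip":0,"x":-47.6,"y":47.1,"z":3,"spin":0}]'
python3 - <<'E'
from h import *
rel([.5,-.014,.2])
im=r.capture("wrist"); cv2.imwrite("pics/w2.png",im)
E
```

```text
clock: 1.65
tcp_pos: [0.5007, -0.013, 0.2006]
tool_rot: [3.141, -0.001, -2.855]
contact_force: [-1.5, -0.2, -0.0]
finger_gap: 0.0852
tool shift cm [ 0.1  -0.07  0.06] tcp [ 0.5007 -0.013   0.2006] rot [ 3.1415e+00 -1.2000e-03 -2.8552e+00] j [ 0.299  0.201 -0.336 -0.    -1.035 -1.583] F [-1.5 -0.2 -0. ]
```

View pics/w2.png

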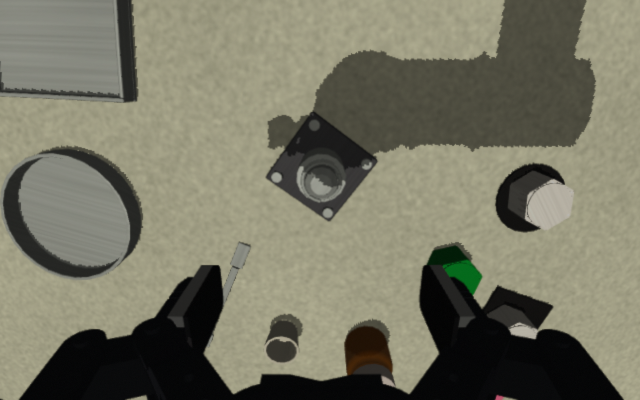

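Run:
```python
from h import *
im=cv2.imread("pics/w2.png")
a=cv2.resize(im[100:230,255:385],(600,600),interpolation=cv2.INTER_CUBIC)
cv2.imwrite("pics/w2c.png",a)
a=cv2.resize(im[150:205,295:350],(600,600),interpolation=cv2.INTER_CUBIC)
cv2.imwrite("pics/w2d.png",cv2.convertScaleAbs(a,alpha=1.6,beta=0))
```

```text
(no output)
```

View pics/w2c.png

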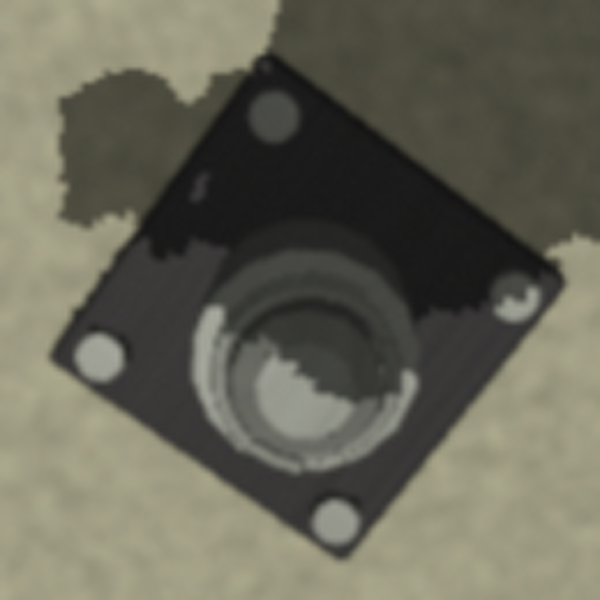

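View pics/w2d.png

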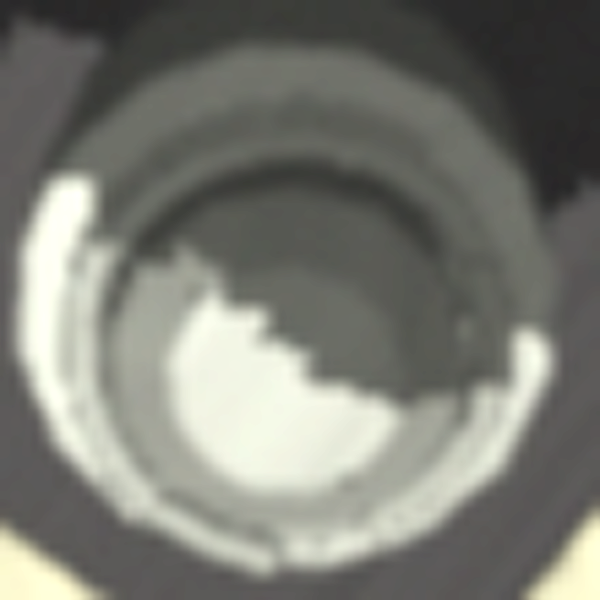

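```bash
python3 -m handwheel '[{"grip":0,"x":0,"y":0,"z":4,"spin":-140},{"grip":0,"x":0,"y":0,"z":4,"spin":-140},{"grip":0,"x":0,"y":0,"z":4,"spin":-140},{"grip":0,"x":0,"y":0,"z":4,"spin":-140},{"grip":0,"x":0,"y":0,"z":4,"spin":-140},{"grip":0,"x":0,"y":0,"z":4,"spin":-140},{"grip":0,"x":0,"y":0,"z":4,"spin":-140},{"grip":0,"x":0,"y":0,"z":4,"spin":-140},{"grip":0,"x":0,"y":0,"z":4,"spin":-140},{"grip":0,"x":0,"y":0,"z":4,"spin":-140},{"grip":0,"x":0,"y":0,"z":4,"spin":-140},{"grip":0,"x":0,"y":0,"z":4,"spin":-140},{"grip":0,"x":0,"y":0,"z":4,"spin":-140},{"grip":0,"x":0,"y":0,"z":4,"spin":-140},{"grip":0,"x":0,"y":0,"z":4,"spin":-140},{"grip":0,"x":0,"y":0,"z":4,"spin":-140},{"grip":0,"x":0,"y":0,"z":4,"spin":-140},{"grip":0,"x":0,"y":0,"z":4,"spin":-140},{"grip":0,"x":0,"y":0,"z":4,"spin":-140},{"grip":0,"x":0,"y":0,"z":4,"spin":-140}]'
python3 - <<'E'
from h import *
rel([.5,-.014,.2])
np.save("w3T.npy",camT("wrist")[1])
im=r.capture("wrist"); cv2.imwrite("pics/w3.png",im)
a=cv2.resize(im[100:250,245:395],(600,600),interpolation=cv2.INTER_CUBIC)
cv2.imwrite("pics/w3c.png",a)
E
```

```text
clock: 3.37
tcp_pos: [0.4991, -0.0167, 0.1615]
tool_rot: [3.141, 0.0, -0.412]
contact_force: [-0.3, -0.4, -1.1]
finger_gap: 0.0855
tool shift cm [-0.03 -0.29 -3.85] tcp [ 0.4991 -0.0167  0.1615] rot [ 3.1415e+00  3.0000e-04 -4.1250e-01] j [ 0.292  0.239 -0.396 -0.    -0.936  0.866] F [-0.3 -0.4 -1.1]
```

View pics/w3.png

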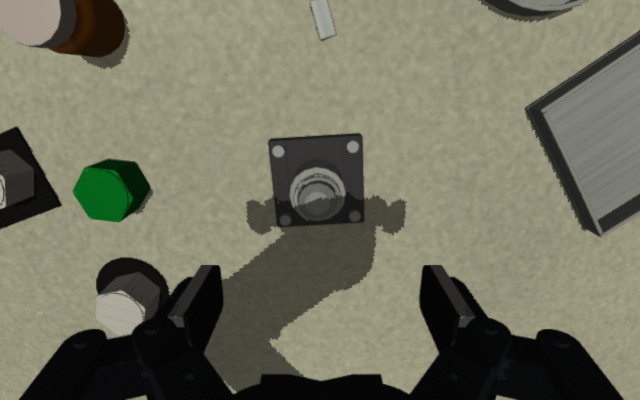

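View pics/w3c.png

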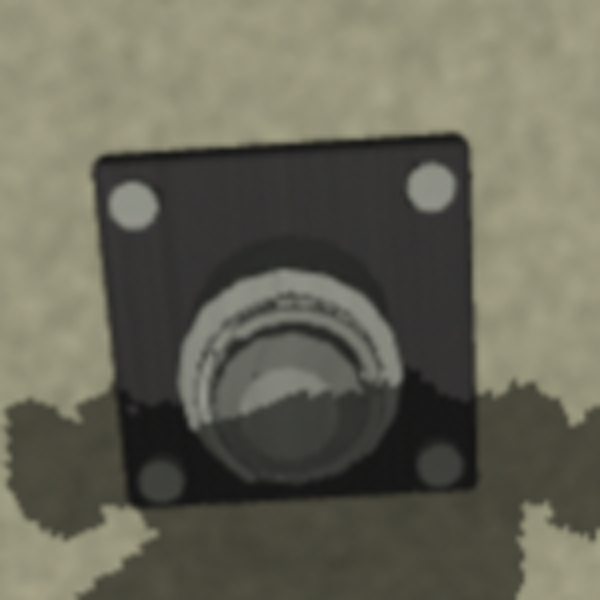

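Run:
```python
from h import *
c,_=camT("wrist");T=np.load("w3T.npy")
f=lambda p:(245+(np.array(p)+.5)/4-.5)*0+np.array([245,100])+(np.array(p)+.5)/4-.5
print("shoulder",atz(c,T,[f((291.5,381))],.045)[0].round(4))
print("tip",atz(c,T,[f((290,412))],.066)[0].round(4))
cor=[f(p) for p in [(97,157),(467,135),(475,488),(130,505)]]
P=atz(c,T,cor,.012);print("corners",P.round(4),P.mean(0).round(4))
for i in range(4):
    d=P[(i+1)%4]-P[i]; print(np.linalg.norm(d).round(4),np.degrees(np.arctan2(d[1],d[0])).round(1))
# top camera cross-check
c2,T2=camT("top")
g=lambda p:np.array([185,170])+(np.array(p)+.5)/5-.5
P=atz(c2,T2,[g(p) for p in [(625,283),(772,345),(714,491),(566,435)]],.012);print("top corners",P.mean(0).round(4), P.round(4))
print("shoulder top",atz(c2,T2,[g((672,384))],.045).round(4))
# cap on top: hex top
H=[g(p) for p in [(125,68),(175,70),(195,118),(166,166),(112,163),(85,118)]]
P=atz(c2,T2,H,.038);print("cap",P.mean(0).round(4));
m=P.mean(0)
for p in P: d=p-m; print(np.linalg.norm(d).round(4),np.degrees(np.arctan2(d[1],d[0])).round(1)%60)
# overlay ridge hypotheses onto wrist image
im=cv2.imread("pics/w3.png")
```

```text
shoulder [ 0.4978 -0.0133  0.045 ]
tip [ 0.4986 -0.0136  0.066 ]
corners [[ 0.5498  0.0088  0.012 ]
 [ 0.523  -0.0641  0.012 ]
 [ 0.4484 -0.0366  0.012 ]
 [ 0.4759  0.0368  0.012 ]] [ 0.4993 -0.0138  0.012 ]
0.0776 -110.2
0.0795 159.8
0.0784 69.5
0.079 -20.8
top corners [ 0.4998 -0.0151  0.012 ] [[ 0.5506  0.008   0.012 ]
 [ 0.5222 -0.065   0.012 ]
 [ 0.4506 -0.0381  0.012 ]
 [ 0.4757  0.0346  0.012 ]]
shoulder top [[ 0.5003 -0.015   0.045 ]]
cap [0.6214 0.2433 0.038 ]
0.0259 23.4
0.0274 29.4
0.0251 30.799999999999997
0.0267 28.30000000000001
0.0265 29.599999999999994
0.028 32.8
```

```bash
python3 -c "
from h import *
rel([.6214,.2433,.14])"
```

```text
tool shift cm [  0.8  -28.72   2.14] tcp [ 0.4991 -0.0167  0.1615] rot [ 3.1414e+00  3.0000e-04 -4.1200e-01] j [ 0.292  0.239 -0.396 -0.    -0.936  0.867] F [-0.4  0.4  1. ]
```

```bash
python3 -m handwheel '[{"grip":0,"x":0.8,"y":-28.7,"z":2.1,"spin":-52.6},{"grip":0,"x":0.8,"y":-28.7,"z":2.1,"spin":-52.6},{"grip":0,"x":0.8,"y":-28.7,"z":2.1,"spin":-52.6},{"grip":0,"x":0.8,"y":-28.7,"z":2.1,"spin":-52.6},{"grip":0,"x":0.8,"y":-28.7,"z":2.1,"spin":-52.6},{"grip":0,"x":0.8,"y":-28.7,"z":2.1,"spin":-52.6},{"grip":0,"x":0.8,"y":-28.7,"z":2.1,"spin":-52.6},{"grip":0,"x":0.8,"y":-28.7,"z":2.1,"spin":-52.6},{"grip":0,"x":0.8,"y":-28.7,"z":2.1,"spin":-52.6},{"grip":0,"x":0.8,"y":-28.7,"z":2.1,"spin":-52.6},{"grip":0,"x":0.8,"y":-28.7,"z":2.1,"spin":-52.6}]'
python3 - <<'E'
from h import *
rel([.6214,.2433,.02])
np.save("w4T.npy",camT("wrist")[1])
im=r.capture("wrist"); cv2.imwrite("pics/w4.png",im)
E
```

```text
clock: 4.33
tcp_pos: [0.6229, 0.2425, 0.1406]
tool_rot: [3.142, 0.001, 0.499]
contact_force: [-0.4, -0.4, -0.1]
finger_gap: 0.0853
tool shift cm [-0.08 -0.14 12.06] tcp [0.6229 0.2425 0.1406] rot [3.1416e+00 6.0000e-04 4.9910e-01] j [ 0.613  0.526  0.003 -0.    -1.048  1.457] F [-0.4 -0.4 -0.1]
```

View pics/w4.png

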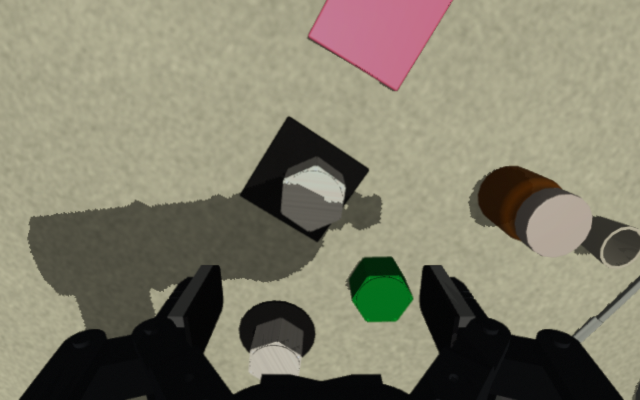

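Run:
```python
from h import *
im=cv2.imread("pics/w4.png")
a=cv2.resize(im[145:245,265:365],(600,600),interpolation=cv2.INTER_CUBIC)
cv2.imwrite("pics/w4c.png",cv2.convertScaleAbs(a,alpha=1.3))
```

```text
(no output)
```

View pics/w4c.png

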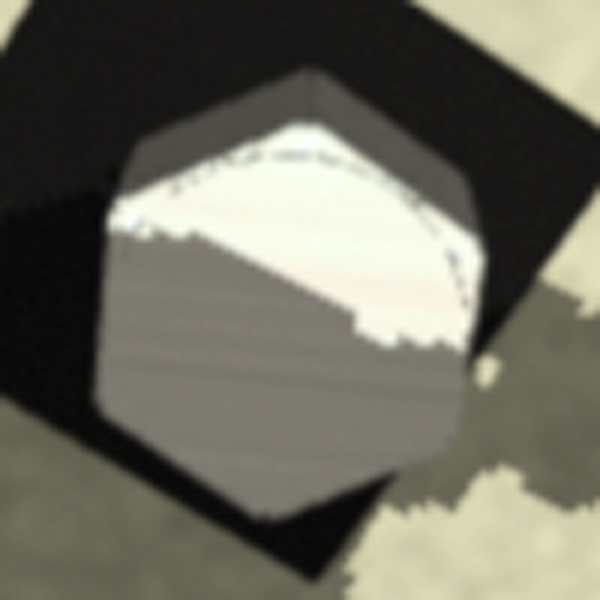

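Run:
```python
from h import *
c,_=camT("wrist");T=np.load("w4T.npy")
g=lambda p:np.array([265,145])+(np.array(p)+.5)/6-.5
P=atz(c,T,[g(p) for p in [(305,122),(487,253),(462,440),(268,520),(97,400),(108,205)]],.038)
m=P.mean(0);print(m.round(4))
for p in P: d=p-m; print(np.linalg.norm(d).round(4),np.degrees(np.arctan2(d[1],d[0])).round(1)%60)
rel([m[0],m[1],.004])
```

```text
[0.6188 0.248  0.038 ]
0.026 23.7
0.0262 19.799999999999997
0.0266 24.0
0.0262 22.599999999999994
0.0259 20.69999999999999
0.0268 23.099999999999994
tool shift cm [-0.11 -0.67 13.69] tcp [0.6229 0.2426 0.1409] rot [-3.1416  0.      0.4995] j [ 0.613  0.526  0.003 -0.    -1.048  1.458] F [-0.6 -0.3  0. ]
```

```bash
python3 -m handwheel '[{"grip":0,"x":-0.1,"y":-0.7,"z":4,"spin":6.3},{"grip":0,"x":-0.1,"y":-0.7,"z":5,"spin":6.3},{"grip":0,"x":-0.1,"y":-0.7,"z":5,"spin":6.3},{"grip":0,"x":-0.1,"y":-0.7,"z":5,"spin":6.3},{"grip":0,"x":-0.1,"y":-0.7,"z":5,"spin":6.3}]'
python3 - <<'E'
from h import *
rel([.6188,.248,.004])
np.save("w5T.npy",camT("wrist")[1])
im=r.capture("wrist"); cv2.imwrite("pics/w5.png",im)
a=cv2.resize(im[150:290,250:390],(700,700)[:2],interpolation=cv2.INTER_CUBIC)
cv2.imwrite("pics/w5c.png",cv2.convertScaleAbs(cv2.resize(im[150:270,240:400],(800,600),interpolation=cv2.INTER_CUBIC),alpha=1.3))
im=r.capture("top"); cv2.imwrite("pics/t5.png",im)
E
```

```text
clock: 4.8
tcp_pos: [0.6201, 0.2498, 0.0921]
tool_rot: [3.141, -0.003, 0.394]
contact_force: [-0.6, 0.1, 0.4]
finger_gap: 0.0851
tool shift cm [-0.21  0.12  8.81] tcp [0.6201 0.2498 0.0921] rot [ 3.1413e+00 -2.6000e-03  3.9380e-01] j [ 6.250e-01  5.720e-01 -5.100e-02  1.000e-03 -9.460e-01  1.339e+00] F [-0.6  0.1  0.4]
```

View pics/w5c.png

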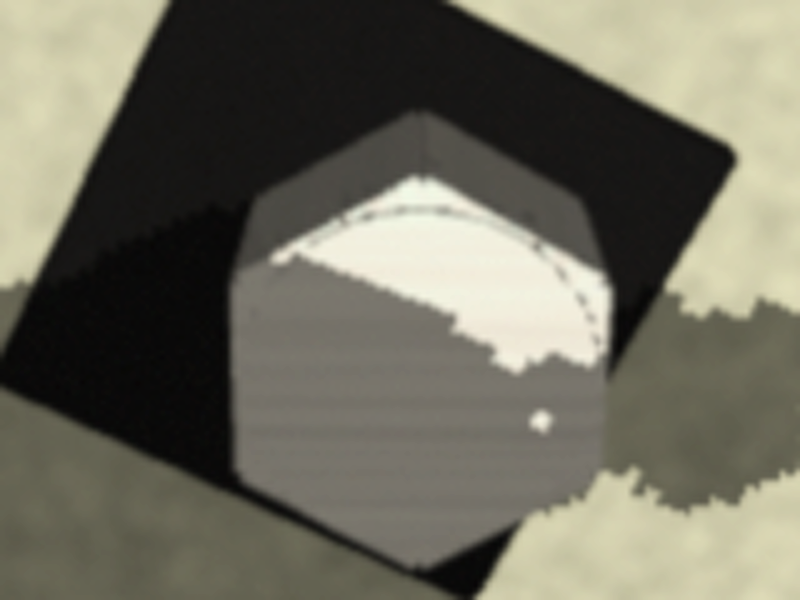

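View pics/w5.png

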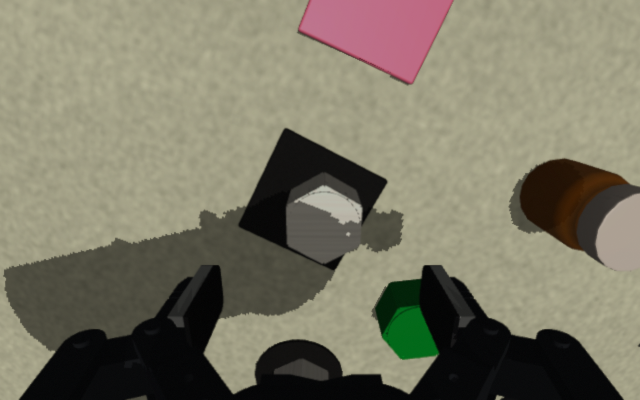

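Run:
```python
from h import *
c,_=camT("wrist");T=np.load("w5T.npy")
g=lambda p:np.array([240,150])+(np.array(p)+.5)/5-.5
P=atz(c,T,[g(p) for p in [(420,177),(612,280),(604,460),(420,570),(236,478),(232,278)]],.038)
m=P.mean(0);print(m.round(4))
for p in P: d=p-m; print(np.linalg.norm(d).round(4),np.degrees(np.arctan2(d[1],d[0])).round(1)%60)
rel([m[0],m[1],.004])
im=cv2.imread("pics/t5.png")
```

```text
[0.6191 0.2481 0.038 ]
0.0255 22.9
0.0262 21.5
0.0254 26.700000000000003
0.0265 22.599999999999994
0.0267 23.099999999999994
0.0261 22.900000000000006
tool shift cm [-0.2   0.16  8.82] tcp [0.62   0.2502 0.0923] rot [-3.1413 -0.0032  0.3934] j [ 6.250e-01  5.710e-01 -5.100e-02  1.000e-03 -9.450e-01  1.339e+00] F [ 0.2  0.7 -0.4]
```

```bash
python3 -m handwheel '[{"grip":0,"x":-0.2,"y":0.15,"z":4,"spin":0},{"grip":0,"x":-0.2,"y":0.15,"z":6,"spin":0},{"grip":0,"x":-0.2,"y":0.15,"z":8.8,"spin":0},{"grip":0,"x":-0.2,"y":0.15,"z":8.8,"spin":0},{"grip":0,"x":-0.2,"y":0.15,"z":8.8,"spin":0}]'
python3 - <<'E'
from h import *
rel([.6191,.2481,.004])
c=r.calibration("wrist")
T=np.eye(4);T[:3,:3]=Rn.from_euler("xyz",[3.1415,-.0012,-2.8552]).as_matrix();T[:3,3]=[.5007,-.013,.2006];T=T@c["mount"]
print(atz(c,T,[(320.7,177.8)],.045))
g=lambda p:np.array([255,100])+(np.array(p)+.5)*130/600-.5
P=atz(c,T,[g(p) for p in [(268,52),(565,282),(343,560),(52,355)]],.012);print(P.mean(0))
E
```

```text
clock: 5.32
tcp_pos: [0.6175, 0.2475, 0.002]
tool_rot: [3.141, 0.002, 0.393]
contact_force: [0.2, 0.6, 0.7]
finger_gap: 0.0855
tool shift cm [ 0.17  0.   -0.2 ] tcp [0.6175 0.2475 0.002 ] rot [3.1408e+00 1.8000e-03 3.9330e-01] j [ 0.624  0.673 -0.126  0.    -0.773  1.34 ] F [0.2 0.6 0.7]
[[ 0.4995227  -0.01405101  0.045     ]]
[ 0.4988675  -0.01381239  0.012     ]
```

```bash
python3 -m handwheel '[{"grip":0,"x":0.15,"y":0,"z":-0.2,"spin":0},{"grip":80,"x":0.15,"y":0,"z":-0.2,"spin":0},{"grip":255,"x":0.15,"y":0,"z":-0.2,"spin":0},{"grip":255,"x":0.15,"y":0,"z":-0.2,"spin":0},{"grip":255,"x":0.15,"y":0,"z":-0.2,"spin":0},{"grip":255,"x":0.15,"y":0,"z":-0.2,"spin":0},{"grip":255,"x":0.15,"y":0,"z":-0.2,"spin":0},{"grip":255,"x":0.15,"y":0,"z":-0.2,"spin":0},{"grip":255,"x":0.15,"y":0,"z":-0.2,"spin":0}]' 30
python3 - <<'E'
from h import *
rel([.6191,.2481,.104])
E
```

```text
clock: 6.07
tcp_pos: [0.6198, 0.2489, 0.0059]
tool_rot: [-3.141, -0.002, 0.393]
contact_force: [-2.0, -0.3, 6.4]
finger_gap: 0.0453
tool shift cm [-0.07  0.05 -9.81] tcp [0.6198 0.2489 0.0059] rot [-3.1415e+00 -2.2000e-03  3.9330e-01] j [ 6.24e-01  6.70e-01 -1.20e-01  1.00e-03 -7.78e-01  1.34e+00] F [-2.  -0.3  6.4]
```

```bash
python3 -m handwheel '[{"grip":255,"x":0,"y":0,"z":-3,"spin":0},{"grip":255,"x":0,"y":0,"z":-7,"spin":0},{"grip":255,"x":0,"y":0,"z":-10,"spin":0},{"grip":255,"x":0,"y":0,"z":-10,"spin":0}]'
python3 - <<'E'
from h import *
rel([.4997,-.0137,.10])
E
```

```text
clock: 6.4
tcp_pos: [0.623, 0.2504, 0.1122]
tool_rot: [-3.141, -0.014, 0.394]
contact_force: [1.2, 1.0, -0.1]
finger_gap: 0.0455
tool shift cm [-21.54  19.65   0.9 ] tcp [0.623  0.2504 0.1122] rot [-3.1407 -0.0138  0.3943] j [ 0.624  0.551 -0.033  0.003 -0.973  1.34 ] F [ 1.2  1.  -0.1]
```

```bash
python3 -m handwheel '[{"grip":255,"x":-21.1,"y":19.6,"z":0,"spin":0},{"grip":255,"x":-21.1,"y":19.6,"z":0,"spin":0},{"grip":255,"x":-21.1,"y":19.6,"z":0,"spin":0},{"grip":255,"x":-21.1,"y":19.6,"z":0,"spin":0},{"grip":255,"x":-21.1,"y":19.6,"z":0,"spin":0},{"grip":255,"x":-21.1,"y":19.6,"z":0,"spin":0},{"grip":255,"x":-21.1,"y":19.6,"z":0,"spin":0},{"grip":255,"x":-21.1,"y":19.6,"z":0,"spin":0},{"grip":255,"x":-21.1,"y":19.6,"z":0,"spin":0},{"grip":255,"x":-21.1,"y":19.6,"z":0,"spin":0},{"grip":255,"x":-21.1,"y":19.6,"z":0,"spin":0},{"grip":255,"x":-21.1,"y":19.6,"z":0,"spin":0}]'
python3 - <<'E'
from h import *
rel([.4997,-.0137,.075])
np.save("w6T.npy",camT("wrist")[1])
im=r.capture("wrist"); cv2.imwrite("pics/w6.png",im)
E
```

```text
clock: 7.4
tcp_pos: [0.4997, -0.0125, 0.1042]
tool_rot: [-3.142, -0.0, 0.394]
contact_force: [-0.0, 0.2, -0.8]
finger_gap: 0.0456
tool shift cm [-0.05  0.11  2.92] tcp [ 0.4997 -0.0125  0.1042] rot [-3.1416e+00 -2.0000e-04  3.9410e-01] j [ 0.3    0.312 -0.467 -0.    -0.792  1.665] F [-0.   0.2 -0.8]
```

View pics/w6.png

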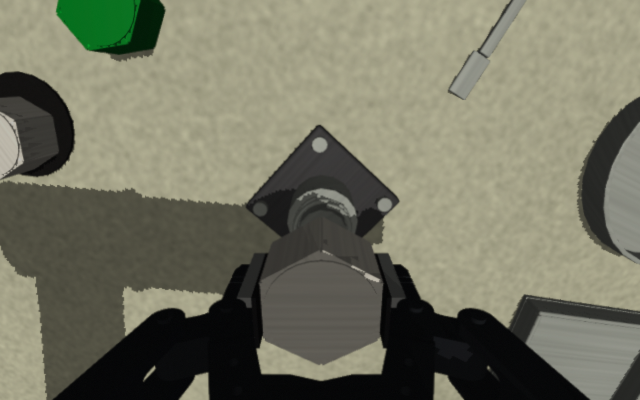

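Run:
```python
from h import *
im=cv2.imread("pics/w6.png")
cv2.imwrite("pics/w6c.png",cv2.convertScaleAbs(cv2.resize(im[110:260,220:420],(800,600),interpolation=cv2.INTER_CUBIC),alpha=1.4))
cv2.imwrite("pics/w6d.png",cv2.convertScaleAbs(cv2.resize(im[230:380,220:420],(800,600),interpolation=cv2.INTER_CUBIC),alpha=1.4))
```

```text
(no output)
```

View pics/w6c.png

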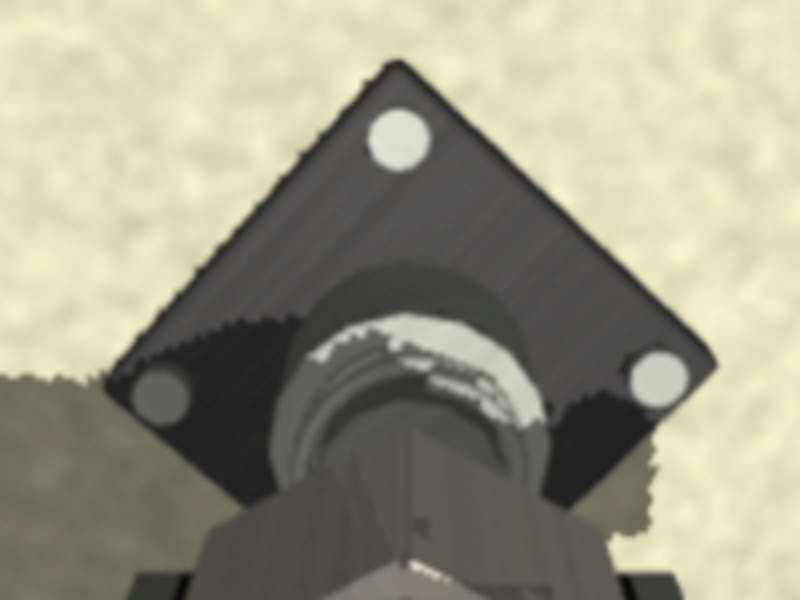

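View pics/w6d.png

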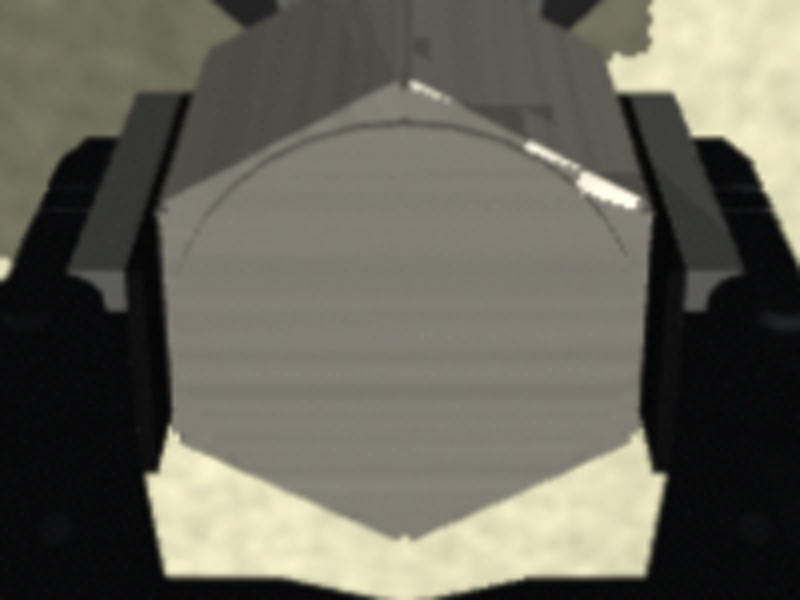

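Run:
```python
from h import *
c,_=camT("wrist");T=np.load("w6T.npy")
g=lambda p,o:np.array(o)+(np.array(p)+.5)/4-.5
for z in (.134,.1363):
  P=atz(c,T,[g(p,(220,230)) for p in [(400,80),(650,212),(640,440),(405,540),(172,440),(160,210)]],z)
  m=P.mean(0);print("cap",m.round(4)," tcp [.4997,-.0125]",(np.linalg.norm((P-m),axis=1)*1e3).round(1), [np.degrees(np.arctan2(*(p-m)[1::-1])).round(1)%60 for p in P])
# shoulder fit: project circle at candidate center, compare extremes
from scipy.optimize import least_squares
t=np.linspace(0,2*np.pi,181)
def ext(q):
    u=proj(c,T,np.c_[q[0]+.022*np.cos(t),q[1]+.022*np.sin(t),np.full(181,.045)])
    return np.array([u[:,0].min(),u[:,0].max(),u[:,1].min()])
obs=np.array([g((270,0),(220,110))[0],g((550,0),(220,110))[0],g((0,313),(220,110))[1]])
s=least_squares(lambda q:ext(q)-obs,[.499,-.014],x_scale=.01,diff_step=1e-4);print("shoulder",s.x.round(4),s.fun.round(2))
P=atz(c,T,[g(p,(220,110)) for p in [(398,58),(718,362),(102,380)]],.012);print(P.round(4),"centre",((P[1]+P[2])/2).round(4))
```

```text
cap [ 0.4968 -0.013   0.134 ]  tcp [.4997,-.0125] [26.7 26.3 27.1 26.1 26.8 26.4] [np.float64(23.5), np.float64(22.1), np.float64(23.0), np.float64(22.69999999999999), np.float64(22.5), np.float64(22.599999999999994)]
cap [ 0.4984 -0.0124  0.1363]  tcp [.4997,-.0125] [26.2 25.8 26.5 25.6 26.3 25.8] [np.float64(23.5), np.float64(22.1), np.float64(23.0), np.float64(22.69999999999999), np.float64(22.5), np.float64(22.599999999999994)]
shoulder [ 0.4985 -0.0132] [-0.18  0.18  0.01]
[[ 0.5499  0.0103  0.012 ]
 [ 0.5226 -0.0629  0.012 ]
 [ 0.477   0.0375  0.012 ]] centre [ 0.4998 -0.0127  0.012 ]
```

```bash
python3 -m handwheel '[{"grip":255,"x":0.05,"y":0.12,"z":1,"spin":0},{"grip":255,"x":0.05,"y":0.12,"z":2.5,"spin":0},{"grip":255,"x":0.05,"y":0.12,"z":3.5,"spin":0},{"grip":255,"x":0.05,"y":0.12,"z":3.7,"spin":0},{"grip":255,"x":0.05,"y":0.12,"z":3.9,"spin":0},{"grip":255,"x":0.05,"y":0.12,"z":3.9,"spin":0},{"grip":255,"x":0.05,"y":0.12,"z":3.9,"spin":0}]'
python3 - <<'E'
from h import *
rel([.4997,-.0137,.055]); print(r.sense()["moment"])
E
```

```text
clock: 8.03
tcp_pos: [0.5005, -0.0141, 0.0655]
tool_rot: [3.141, -0.001, 0.393]
contact_force: [0.9, 0.2, -0.0]
finger_gap: 0.0458
tool shift cm [-0.06 -0.07  1.05] tcp [ 0.5005 -0.0141  0.0655] rot [ 3.1414e+00 -7.0000e-04  3.9310e-01] j [ 0.297  0.37  -0.506  0.    -0.694  1.667] F [ 0.9  0.2 -0. ]
[-0.00164423  0.01688495  0.0203334 ]
```

```bash
python3 -m handwheel '[{"grip":255,"x":0,"y":0,"z":0.1,"spin":0},{"grip":255,"x":0,"y":0,"z":0.2,"spin":0},{"grip":255,"x":0,"y":0,"z":0.3,"spin":0},{"grip":255,"x":0,"y":0,"z":0.4,"spin":0},{"grip":255,"x":0,"y":0,"z":0.4,"spin":0},{"grip":255,"x":0,"y":0,"z":0.4,"spin":0}]'
python3 - <<'E'
from h import *
rel([.4997,-.0137,.055]); print(r.sense()["moment"])
E
```

```text
clock: 8.53
tcp_pos: [0.5001, -0.0144, 0.0613]
tool_rot: [3.142, -0.0, 0.393]
contact_force: [-0.8, -0.0, -1.3]
finger_gap: 0.0454
tool shift cm [-0.01 -0.07  0.63] tcp [ 0.5001 -0.0144  0.0613] rot [ 3.1416 -0.      0.3927] j [ 0.296  0.376 -0.511  0.    -0.684  1.667] F [-0.8 -0.  -1.3]
[ 0.02166089  0.04520996 -0.00778709]
```

```bash
python3 -m handwheel '[{"grip":255,"x":0,"y":0,"z":0.05,"spin":0},{"grip":255,"x":0,"y":0,"z":0.1,"spin":0},{"grip":255,"x":0,"y":0,"z":0.15,"spin":0},{"grip":255,"x":0,"y":0,"z":0.2,"spin":0},{"grip":255,"x":0,"y":0,"z":0.2,"spin":0}]'
python3 - <<'E'
from h import *
rel([.4997,-.0137,.055]); print(r.sense()["moment"])
E
```

```text
clock: 8.95
tcp_pos: [0.5, -0.0144, 0.0592]
tool_rot: [-3.142, 0.0, 0.393]
contact_force: [-0.2, 0.7, -0.3]
finger_gap: 0.0455
tool shift cm [-0.   -0.07  0.42] tcp [ 0.5    -0.0144  0.0592] rot [-3.1416e+00  2.0000e-04  3.9270e-01] j [ 0.296  0.38  -0.513 -0.    -0.679  1.667] F [-0.2  0.7 -0.3]
[-0.02116599 -0.00181288 -0.03511587]
```

```bash
python3 -m handwheel '[{"grip":255,"x":0,"y":0,"z":0.05,"spin":0},{"grip":255,"x":0,"y":0,"z":0.1,"spin":0},{"grip":255,"x":0,"y":0,"z":0.15,"spin":0},{"grip":255,"x":0,"y":0,"z":0.2,"spin":0},{"grip":255,"x":0,"y":0,"z":0.2,"spin":0}]'
python3 - <<'E'
from h import *
rel([.4997,-.0137,.055]); print(r.sense()["moment"])
E
```

```text
clock: 9.37
tcp_pos: [0.5, -0.0144, 0.0572]
tool_rot: [-3.142, 0.0, 0.393]
contact_force: [-0.1, -0.2, -1.0]
finger_gap: 0.0455
tool shift cm [-0.   -0.07  0.22] tcp [ 0.5    -0.0144  0.0572] rot [-3.1415e+00  2.0000e-04  3.9270e-01] j [ 0.296  0.383 -0.515 -0.    -0.674  1.667] F [-0.1 -0.2 -1. ]
[-0.01665665  0.00724516 -0.02715171]
```

```bash
python3 -m handwheel '[{"grip":255,"x":0,"y":0,"z":0.05,"spin":0},{"grip":255,"x":0,"y":0,"z":0.1,"spin":0},{"grip":255,"x":0,"y":0,"z":0.1,"spin":0}]'
python3 - <<'E'
from h import *
rel([.4997,-.0137,.055]); print(r.sense()["moment"])
E
```

```text
clock: 9.62
tcp_pos: [0.5, -0.0143, 0.0562]
tool_rot: [-3.142, 0.0, 0.393]
contact_force: [0.0, 1.1, -1.2]
finger_gap: 0.0454
tool shift cm [-0.   -0.07  0.12] tcp [ 0.5    -0.0143  0.0562] rot [-3.1415e+00  2.0000e-04  3.9270e-01] j [ 0.296  0.384 -0.515 -0.    -0.671  1.667] F [ 0.   1.1 -1.2]
[ 0.02856271  0.02325465 -0.03231048]
```

```bash
python3 -m handwheel '[{"grip":255,"x":0,"y":0,"z":0.05,"spin":0},{"grip":255,"x":0,"y":0,"z":0.1,"spin":0},{"grip":255,"x":0,"y":0,"z":0.1,"spin":0}]'
python3 - <<'E'
from h import *
rel([.4997,-.0137,.055]); print(r.sense()["moment"])
E
```

```text
clock: 9.87
tcp_pos: [0.5002, -0.0143, 0.0555]
tool_rot: [3.141, -0.0, 0.393]
contact_force: [-0.8, -0.4, 0.1]
finger_gap: 0.0455
tool shift cm [-0.02 -0.08  0.05] tcp [ 0.5002 -0.0143  0.0555] rot [ 3.1414e+00 -1.0000e-04  3.9290e-01] j [ 0.296  0.386 -0.516  0.    -0.669  1.667] F [-0.8 -0.4  0.1]
[0.01095308 0.13537635 0.02975254]
```

```bash
python3 -m handwheel '[{"grip":255,"x":0,"y":0,"z":0.05,"spin":0},{"grip":255,"x":0,"y":0,"z":0.05,"spin":0}]'
python3 - <<'E'
from h import *
rel([.4997,-.0137,.055]); print(r.sense()["moment"])
E
```

```text
clock: 10.03
tcp_pos: [0.5002, -0.0144, 0.0552]
tool_rot: [3.141, -0.0, 0.393]
contact_force: [-2.1, 0.2, 4.3]
finger_gap: 0.0454
tool shift cm [-0.02 -0.08  0.02] tcp [ 0.5002 -0.0144  0.0552] rot [ 3.1414e+00 -3.0000e-04  3.9300e-01] j [ 0.296  0.386 -0.516  0.    -0.668  1.667] F [-2.1  0.2  4.3]
[-9.59857553e-03  4.05063815e-01  5.00851361e-05]
```

```bash
python3 -m handwheel '[{"grip":255,"x":0,"y":0,"z":0.03,"spin":6},{"grip":255,"x":0,"y":0,"z":0.07,"spin":12},{"grip":255,"x":0,"y":0,"z":0.11,"spin":18},{"grip":255,"x":0,"y":0,"z":0.15,"spin":24},{"grip":255,"x":0,"y":0,"z":0.19,"spin":30},{"grip":255,"x":0,"y":0,"z":0.19,"spin":30}]'
python3 - <<'E'
from h import *
rel([.4997,-.0137,.055]); print(r.sense()["moment"])
E
```

```text
clock: 10.53
tcp_pos: [0.5004, -0.0143, 0.0532]
tool_rot: [-3.141, -0.001, -0.133]
contact_force: [-0.8, 0.1, 3.4]
finger_gap: 0.0456
tool shift cm [-0.07 -0.05 -0.18] tcp [ 0.5004 -0.0143  0.0532] rot [-3.1413e+00 -8.0000e-04 -1.3270e-01] j [ 0.296  0.389 -0.518  0.    -0.663  1.142] F [-0.8  0.1  3.4]
[ 0.16015204  0.2242898  -0.01310505]
```

```bash
python3 -m handwheel '[{"grip":255,"x":0,"y":0,"z":0.04,"spin":6},{"grip":255,"x":0,"y":0,"z":0.08,"spin":12},{"grip":255,"x":0,"y":0,"z":0.12,"spin":18},{"grip":255,"x":0,"y":0,"z":0.16,"spin":24},{"grip":255,"x":0,"y":0,"z":0.2,"spin":30},{"grip":255,"x":0,"y":0,"z":0.2,"spin":30}]'
python3 - <<'E'
from h import *
rel([.4997,-.0137,.055]); print(r.sense()["moment"])
E
```

```text
clock: 11.03
tcp_pos: [0.5007, -0.0142, 0.0512]
tool_rot: [-3.14, -0.001, -0.654]
contact_force: [-0.3, 0.9, 2.8]
finger_gap: 0.0457
tool shift cm [-0.11  0.02 -0.38] tcp [ 0.5007 -0.0142  0.0512] rot [-3.1405e+00 -9.0000e-04 -6.5380e-01] j [ 0.296  0.393 -0.52   0.    -0.657  0.621] F [-0.3  0.9  2.8]
[ 0.17840733  0.06265612 -0.02273552]
```

```bash
python3 -m handwheel '[{"grip":255,"x":0,"y":0,"z":0.04,"spin":6},{"grip":255,"x":0,"y":0,"z":0.08,"spin":12},{"grip":255,"x":0,"y":0,"z":0.08,"spin":12}]'
python3 - <<'E'
from h import *
rel([.4997,-.0137,.055]); print(r.sense()["moment"])
E
```

```text
clock: 11.28
tcp_pos: [0.501, -0.0143, 0.0508]
tool_rot: [-3.14, -0.001, -0.862]
contact_force: [0.4, 0.5, 5.8]
finger_gap: 0.0454
tool shift cm [-0.12  0.06 -0.42] tcp [ 0.501  -0.0143  0.0508] rot [-3.1401e+00 -1.2000e-03 -8.6180e-01] j [ 0.296  0.393 -0.52   0.001 -0.656  0.412] F [0.4 0.5 5.8]
[-0.20045547  0.10339297 -0.02758727]
```

```bash
python3 -m handwheel '[{"grip":255,"x":0,"y":0,"z":0.03,"spin":5},{"grip":255,"x":0,"y":0,"z":0.06,"spin":10},{"grip":255,"x":0,"y":0,"z":0.06,"spin":10},{"grip":255,"x":0,"y":0,"z":0.06,"spin":10}]'
python3 - <<'E'
from h import *
rel([.4997,-.0137,.055]); print(r.sense()["moment"])
E
```

```text
clock: 11.62
tcp_pos: [0.5012, -0.0143, 0.0508]
tool_rot: [-3.139, -0.001, -1.033]
contact_force: [-0.8, -0.2, 8.4]
finger_gap: 0.0455
tool shift cm [-0.13  0.1  -0.42] tcp [ 0.5012 -0.0143  0.0508] rot [-3.1393e+00 -1.3000e-03 -1.0328e+00] j [ 0.296  0.394 -0.52   0.001 -0.655  0.241] F [-0.8 -0.2  8.4]
[-0.24924377  0.2813841   0.00934573]
```

The cap stopped descending at TCP z 0.0508 while I turned it 10° more. That puts the rim about 3.9 mm above the shoulder at only 8 N, so it is the shallow cap. It entered 8.3 mm up and was never near home. I'll unscrew it back to the entry angle and lift.

```bash
python3 -m handwheel '[{"grip":255,"x":0,"y":0,"z":-0.06,"spin":-5},{"grip":255,"x":0,"y":0,"z":-0.1,"spin":-12},{"grip":255,"x":0,"y":0,"z":-0.14,"spin":-19},{"grip":255,"x":0,"y":0,"z":-0.18,"spin":-26},{"grip":255,"x":0,"y":0,"z":-0.22,"spin":-32},{"grip":255,"x":0,"y":0,"z":-0.27,"spin":-39},{"grip":255,"x":0,"y":0,"z":-0.32,"spin":-46},{"grip":255,"x":0,"y":0,"z":-0.36,"spin":-53},{"grip":255,"x":0,"y":0,"z":-0.41,"spin":-60},{"grip":255,"x":0,"y":0,"z":-0.46,"spin":-67},{"grip":255,"x":0,"y":0,"z":-0.51,"spin":-74},{"grip":255,"x":0,"y":0,"z":-0.56,"spin":-82},{"grip":255,"x":0,"y":0,"z":-0.56,"spin":-82},{"grip":255,"x":0,"y":0,"z":-0.56,"spin":-82}]'
python3 - <<'E'
from h import *
rel([.4997,-.0137,.055]); print(r.sense()["moment"])
E
```

```text
clock: 12.78
tcp_pos: [0.5004, -0.0143, 0.0553]
tool_rot: [3.141, -0.001, 0.394]
contact_force: [0.7, -1.1, 3.0]
finger_gap: 0.0457
tool shift cm [-0.04 -0.09  0.03] tcp [ 0.5004 -0.0143  0.0553] rot [ 3.1412e+00 -6.0000e-04  3.9370e-01] j [ 0.296  0.386 -0.516  0.    -0.668  1.668] F [ 0.7 -1.1  3. ]
[-0.16667771 -0.00892082 -0.01050719]
```

```bash
python3 -m handwheel '[{"grip":255,"x":0,"y":0,"z":-0.2,"spin":0},{"grip":255,"x":0,"y":0,"z":-0.4,"spin":0},{"grip":255,"x":0,"y":0,"z":-0.6,"spin":0},{"grip":255,"x":0,"y":0,"z":-0.8,"spin":0},{"grip":255,"x":0,"y":0,"z":-0.8,"spin":0}]'
python3 - <<'E'
from h import *
rel([.4997,-.0137,.055]); print(r.sense()["moment"])
E
```

```text
clock: 13.2
tcp_pos: [0.5001, -0.0143, 0.0634]
tool_rot: [3.142, -0.0, 0.393]
contact_force: [-0.4, 0.1, -0.9]
finger_gap: 0.0456
tool shift cm [-0.01 -0.07  0.84] tcp [ 0.5001 -0.0143  0.0634] rot [ 3.1416e+00 -2.0000e-04  3.9250e-01] j [ 0.296  0.373 -0.509 -0.    -0.689  1.667] F [-0.4  0.1 -0.9]
[ 0.02515858 -0.02264303  0.0303772 ]
```

```bash
python3 -m handwheel '[{"grip":255,"x":0,"y":0,"z":-3,"spin":0},{"grip":255,"x":0.2,"y":2,"z":-6,"spin":0},{"grip":255,"x":1.7,"y":26.2,"z":-6,"spin":0},{"grip":255,"x":1.7,"y":26.2,"z":-6,"spin":0},{"grip":255,"x":1.7,"y":26.2,"z":-6,"spin":0},{"grip":255,"x":1.7,"y":26.2,"z":-6,"spin":0},{"grip":255,"x":1.7,"y":26.2,"z":-6,"spin":0},{"grip":255,"x":1.7,"y":26.2,"z":-6,"spin":0},{"grip":255,"x":1.7,"y":26.2,"z":-6,"spin":0},{"grip":255,"x":1.7,"y":26.2,"z":-6,"spin":0},{"grip":255,"x":1.7,"y":26.2,"z":-6,"spin":0},{"grip":255,"x":1.7,"y":26.2,"z":-6,"spin":0},{"grip":255,"x":1.7,"y":26.2,"z":-6,"spin":0}]'
python3 - <<'E'
from h import *
rel([.617,-.25,.01])
np.save("w7T.npy",camT("wrist")[1])
im=r.capture("wrist"); cv2.imwrite("pics/w7.png",im)
E
```

```text
clock: 14.28
tcp_pos: [0.6157, -0.2486, 0.1234]
tool_rot: [-3.141, 0.0, 0.394]
contact_force: [0.6, 0.1, -0.5]
finger_gap: 0.0458
tool shift cm [ 0.06  0.18 11.34] tcp [ 0.6157 -0.2486  0.1234] rot [-3.1414e+00  1.0000e-04  3.9430e-01] j [-0.141  0.535 -0.029 -0.    -1.007  2.106] F [ 0.6  0.1 -0.5]
```

View pics/w7.png

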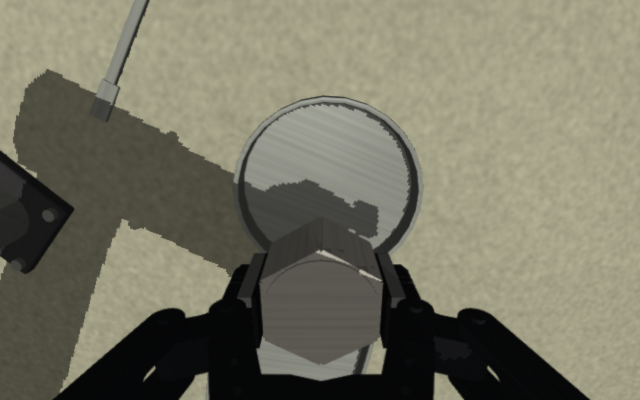

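Run:
```python
from h import *
from scipy.optimize import least_squares
c,_=camT("wrist");T=np.load("w7T.npy")
t=np.linspace(0,2*np.pi,361)
def ext(q):
    u=proj(c,T,np.c_[q[0]+.07*np.cos(t),q[1]+.07*np.sin(t),np.full(361,.024)])
    return np.array([u[:,0].min(),u[:,0].max(),u[:,1].min()])
s=least_squares(lambda q:ext(q)-[233,423,96],[.617,-.25],x_scale=.01,diff_step=1e-4);print(s.x,s.fun)
rel([s.x[0],s.x[1],.0065])
```

```text
[ 0.62013996 -0.2517768 ] [-0.68264541  0.68451957  0.10395439]
tool shift cm [ 0.27  0.46 11.71] tcp [ 0.6159 -0.2486  0.1236] rot [ 3.1416e+00 -1.0000e-04  3.9440e-01] j [-0.141  0.535 -0.028 -0.    -1.007  2.106] F [-0.  -0.9 -1.5]
```

```bash
python3 -m handwheel '[{"grip":255,"x":0.2,"y":0.4,"z":3,"spin":0},{"grip":255,"x":0.2,"y":0.4,"z":6,"spin":0},{"grip":255,"x":0.2,"y":0.4,"z":9,"spin":0},{"grip":255,"x":0.2,"y":0.4,"z":11,"spin":0},{"grip":255,"x":0.2,"y":0.4,"z":11.4,"spin":0},{"grip":255,"x":0.2,"y":0.4,"z":11.4,"spin":0},{"grip":255,"x":0.2,"y":0.4,"z":11.4,"spin":0}]'
python3 -c "
from h import *
rel([.619,-.251,.006])"
```

```text
clock: 14.92
tcp_pos: [0.6204, -0.2525, 0.0104]
tool_rot: [3.14, -0.001, 0.394]
contact_force: [-0.3, -0.1, -0.6]
finger_gap: 0.0452
tool shift cm [-0.07 -0.19  0.44] tcp [ 0.6204 -0.2525  0.0104] rot [ 3.1403e+00 -1.4000e-03  3.9400e-01] j [-1.45e-01  6.67e-01 -1.12e-01  1.00e-03 -7.90e-01  2.11e+00] F [-0.3 -0.1 -0.6]
```

```bash
python3 -m handwheel '[{"grip":255,"x":0,"y":0,"z":0.1,"spin":0},{"grip":255,"x":0,"y":0,"z":0.2,"spin":0},{"grip":255,"x":0,"y":0,"z":0.3,"spin":0},{"grip":255,"x":0,"y":0,"z":0.36,"spin":0},{"grip":255,"x":0,"y":0,"z":0.36,"spin":0}]'
python3 -c "
from h import *
rel([.619,-.251,.006])"
```

```text
clock: 15.33
tcp_pos: [0.6196, -0.2529, 0.0059]
tool_rot: [3.141, -0.001, 0.393]
contact_force: [-0.1, 0.2, 0.3]
finger_gap: 0.0455
tool shift cm [ 0.02 -0.19 -0.01] tcp [ 0.6196 -0.2529  0.0059] rot [ 3.1413e+00 -5.0000e-04  3.9270e-01] j [-0.146  0.673 -0.115 -0.    -0.783  2.11 ] F [-0.1  0.2  0.3]
```

```bash
python3 -m handwheel '[{"grip":255,"x":0,"y":0,"z":0.05,"spin":0},{"grip":255,"x":0,"y":0,"z":0.05,"spin":0},{"grip":60,"x":0,"y":0,"z":0.05,"spin":0},{"grip":60,"x":0,"y":0,"z":0.05,"spin":0},{"grip":60,"x":0,"y":0,"z":0.05,"spin":0},{"grip":60,"x":0,"y":0,"z":0.05,"spin":0},{"grip":60,"x":0,"y":0,"z":0.05,"spin":0}]'
```

```text
clock: 15.92
tcp_pos: [0.6193, -0.2528, 0.0048]
tool_rot: [-3.141, 0.0, 0.393]
contact_force: [-1.2, -0.5, -0.4]
finger_gap: 0.0655
```

```bash
python3 -m handwheel '[{"grip":60,"x":0,"y":0,"z":-2,"spin":0},{"grip":60,"x":0,"y":0,"z":-5,"spin":0},{"grip":60,"x":0,"y":0,"z":-9,"spin":0},{"grip":60,"x":0,"y":0,"z":-13,"spin":0},{"grip":60,"x":0,"y":0,"z":-13,"spin":0},{"grip":60,"x":0,"y":0,"z":-13,"spin":0},{"grip":60,"x":0,"y":0,"z":-13,"spin":0}]'
python3 - <<'E'
from h import *
rel([.619,-.251,.13])
a=r.capture("wrist"); b=r.capture("top")
cv2.imwrite("pics/w8.png",a); cv2.imwrite("pics/t8.png",cv2.resize(b[100:320,180:480],(800,587),interpolation=cv2.INTER_CUBIC))
E
```

```text
clock: 16.5
tcp_pos: [0.619, -0.2526, 0.1348]
tool_rot: [-3.141, -0.0, 0.392]
contact_force: [-0.4, -0.7, -0.9]
finger_gap: 0.0652
tool shift cm [ 0.06 -0.15  0.48] tcp [ 0.619  -0.2526  0.1348] rot [-3.1409e+00 -1.0000e-04  3.9240e-01] j [-1.460e-01  5.320e-01 -3.000e-03 -1.000e-03 -1.036e+00  2.110e+00] F [-0.4 -0.7 -0.9]
```

View pics/w8.png

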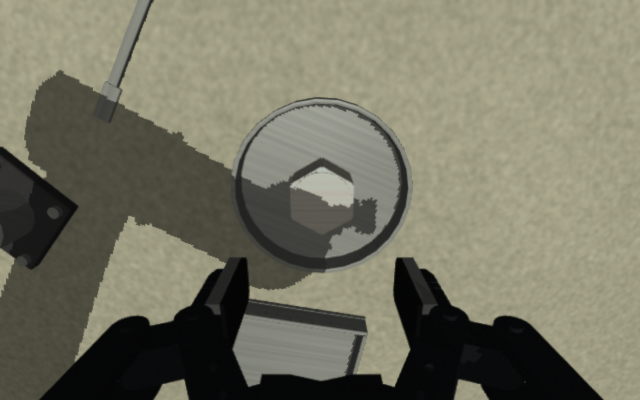

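View pics/t8.png

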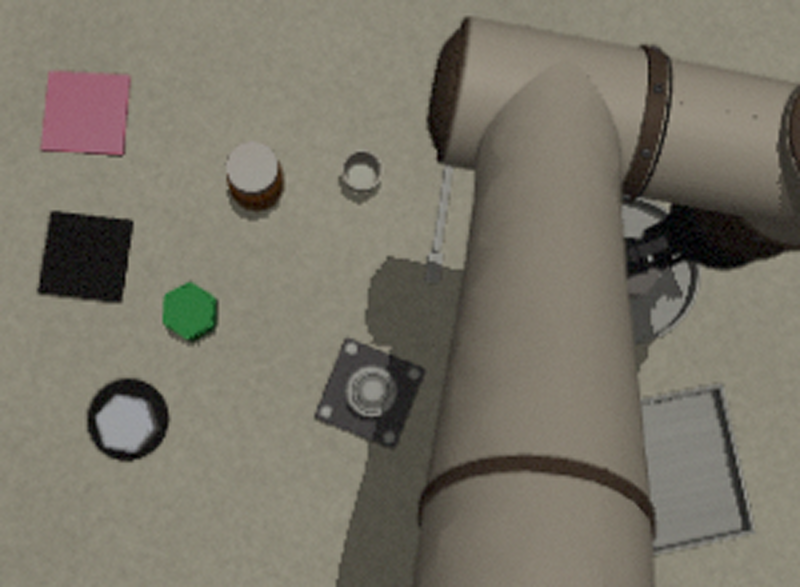

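The wrist picture shows the cap crown-up at (322,198), near the middle of the dish centred at about (322,184). In the top picture the spare is on the round pad at about (125,425), and the jar, crucible and visible part of the spatula are where they were. The robot is clear, so I'm handing in.

```bash
python3 -c "
from plant import r
print(r.job_done())"
```

```text
the job is handed in; nothing more can be done
None
```

The cap from the square pad turned out to be the shallow one. I gauged it, unscrewed it and stood it crown up in the round dish, then handed the job in at about 16.5 s.

- **Gauging:** The cap dropped onto the ridges with its rim about 8.3 mm above the shoulder, then came down 24 mm per turn. It stopped about 3.9 mm above the shoulder, and 10° more of turning brought no further descent. The upward force was only about 8 N.
- **Unscrewing:** Turned back to the entry angle, it touched at the same height as before, so it had not slipped in the grip.
- **Last checks:** The wrist picture shows the cap upright near the middle of the dish, with the gripper open and clear of it. The top picture shows the spare still on the round pad. The jar and crucible stand where they were. The spatula looks unmoved but is partly hidden by the arm.
- **Disagreement:** My first top-camera estimate put the cap about 5 mm and 6° off two matching wrist-camera measurements. I went with the wrist camera, and the grasp fitted.
- **Not seen:** I judged the stop from the tool height, the turn angle and the force. I did not see the gap under the rim in a picture.

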